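# Draw the pipette from its canister behind the bottles

### The arm

A 6-joint arm with a two-finger parallel gripper is mounted at the origin on the work surface. World frame = base frame: x ahead of the robot, y to its left, z up, the work surface at z = 0. Lengths are in m, angles in rad, forces in N, time in s.
With the tool pointing down it reaches from about 0.3 to 0.775 m from the base axis. Payload 14.6 kg.
Tool frame: the origin (TCP) lies on the centre line of the jaws, within the pads' length; the fingertips stand 8 mm ahead of it and the grasp point (between the pads) lies 11 mm behind it; z points along the fingers, y is the direction in which the jaws open and shut (so a half turn about z gives the same grasp; the last joint's range is limited). The gripper opens to 85 mm and grips with 20 to 120 N. Pads are 22 mm wide; open, the fingers measure 114 mm over their backs; the gripper's body (76 mm by 85 mm) begins 54 mm behind the grasp point. The pads swing forward as they close: fully open they stand 13 mm farther back than shut.
Start: joints at [-1.217, 0.3, 1.521, -0, 1.321, -0.067], TCP at [0.225, -0.502, 0.239] pointing down, gripper open.
Joint ranges: [-3.03, 3.03], [-0.79, 2.21], [0.23, 2.52], [-1.04, 4.18], [0, 3.07], [-2.55, 2.55]. Speed limits (rad/s): [2.22, 2.22, 2.57, 3.14, 3.14, 3.14].

### API

Orientations are given as a unit quaternion [x, y, z, w].
In Python, from workcell import manip, eyes gives the robot as it stands. The module is installed in compiled form; this text tells all that it offers.
- The arm moves only by the tool step_arm, never from a script. Its argument "moves" is a list that holds one entry, the list of rows, each a list of 7 numbers: the turn, a rotation vector about the tool's x, y, z in units of 8 degrees (1.0 is 8 degrees), then the shift along the tool's x, y, z in units of 30 mm (1.0 is 30 mm), then the opening, from -1 (shut) to 1 (fully open). A call has 1 to 10 rows; each row shifts and turns the pose as measured when the row begins, along the tool's axes as they then stand; what a row does not reach is not made up. A row lasts 1/10 s, in which the tool goes at most 50 mm and 8.59 degrees, less where a joint would pass 70% of its speed; a pose out of reach is approached as far as the arm can. A call is refused whole if a number of a shift passes 1 or a number of a turn 1, either way. A call with a gripper value outside its range is refused whole. The fingers move at their own pace and stop on an object; the grip force is fixed at half the most. Time passes only in rows, so rows that do not move let the fingers close. It gives the time, the measured TCP pose, the force and the opening at its end, in the units of the state.
- manip.state(): the state, without advancing time (a new reading comes with each control period).
- eyes.get_image(name): name is "scene" or "top"; returns the picture (384x512x3 uint8, red, green, blue); there is no depth.
- eyes.calibration(name): a dict with "mtx" (3x3 intrinsics, pixels), "dist_coeffs" ([k1, k2, p1, p2, k3] as OpenCV has them; the pictures are not rectified), "cam_to_world" (4x4, takes a point from camera to world coordinates). Camera axes: x right, y down, z forward; pixel columns grow to the right and rows downward; lengths in m; the calibration is good to about 2 mm. A picture is of the moment at which its call begins. calibration takes no time and is no camera call.
- manip.finish_job(): hands the job in, once; it reports no verdict.
Trained networks look in the newest picture that a camera, given by its name, has taken for a name from the list of things; names that differ only in an ending like _2 or _b are one class to them, and where a whole thing is asked for, a point or a joint stands for the part that bears it (a point fixed in the world has none). Each returns a list of dicts, best first, with "conf" (0 to 1); they miss things now and then, are a little off and sometimes report something else, mostly with a low value. They report only what shows in the picture. A call takes as long as a camera call.
- eyes.find_in(camera, name): "centre" ([x, y, z] in m, in world coordinates, good to about 4 mm: the middle of the surface that is visible of it).
- eyes.landmark_of(camera, name): "centre" ([x, y, z] in m, in world coordinates, good to about 4 mm: a listed point, or the origin of a listed thing).
The state is a dict: "t": time; "joint_pos": joint angles; "dq": joint speeds; "joint_torque": joint torques, N m; "tcp_pos": TCP position; "tcp_rot": TCP orientation; "contact_force": force on the tool from outside, world axes, zero at the start; "ft_torque": the same for the moment, N m; "width": finger opening in m.
Only numpy, scipy, OpenCV 4.12 (cv2) and the standard library are available. Lean on these libraries where they do the work, as an engineer would, in place of code of your own. Each camera call takes 0.05 s, during which the arm holds its last target. There are 200 camera calls.

### The job

Two capped bottles stand in front of the mouth of the steel pipette canister: move both into the yellow spill tray and leave them standing there while you draw the glass pipette out of the canister and lay it in any notch of the teal pipette rest, centred across both combs. Then stand each bottle back on the spot where it stood at the start. Keep the bottles upright and do not disturb the orange tube rack, the tip box or the wash bottle.

Things in the scene. Friction and masses are not known exactly. Their poses are not given: they have to be found in the camera images.
- blue_bottle_mid (a point): Clear glass bottle with a paper band and a bright blue screw cap; loose, round, upright, about 0.13 kg. Body 46 mm in diameter up to 54 mm, then a shoulder, cap 41 mm in diameter, 88 mm tall in all. This point is on its axis half-way up, 44 mm above its underside; z is up. At the start it stands on the bench in line with the canister's mouth.
- orange_bottle_mid (a point): Amber (brown) glass bottle with a paper band and an orange screw cap, else the same as the blue-capped one. This point is on its axis 44 mm above its underside; z is up. It too stands on the bench in line with the canister's mouth, the two 80 to 120 mm apart between centres; which is nearer the mouth varies.
- pipette_mid (a point): Round glass pipette, 300 mm long, 45 g, loose, red bands near its mouthpiece. This point is its centre of mass; x runs along it to the mouthpiece. Body 14 mm thick from x = -110 to +120 mm, then a 10 mm thick mouthpiece; the other end tapers. At the start it lies on the canister's floor, parallel to it, axis 18 mm above the bench, mouthpiece end 90 to 110 mm out of the mouth, the rest inside.
- canister: Steel pipette canister: a fixed round tube lying level on two black rubber saddles, open at one end. Its origin is on the bench under the mouth; x points out of the mouth along the tube, which runs 260 mm back along -x; z is up. Outer diameter 48 mm, inner 44 mm; inner floor 11 mm, axis 32 mm and top 56 mm above the bench.
- rest: Teal (blue-green) plastic pipette rest, fixed: base 160 mm (x) by 112 mm (y), 6 mm thick, with two upright saw-tooth combs 10 mm thick at x = -65 and +65 mm. V notches of 90 degrees at y = -28, 0, +28 mm, bottoms 40 mm, teeth tips 54 mm above the bench. Origin under its centre on the bench, z up. A pipette in matching notches lies along x, axis 50 mm above the bench; between the combs it is open.
- tray: Yellow plastic spill tray, fixed: outside 110 mm (x) by 210 mm (y), 22 mm high, walls and floor 4 mm thick. Origin under its centre on the bench, z up. The two bottles fit side by side along its y, for instance at y = -48 and +48 mm.
- tube_rack: Bystander, to be left alone: orange rack of small capped tubes, 90 by 200 mm, 68 mm high, loose; origin under its centre.
- tip_box: Bystander, to be left alone: white box with a blue lid, 88 by 123 mm, 67 mm high, loose; origin under its centre.
- wash_bottle: Bystander, to be left alone: white wash bottle with a green cap and bent spout, 74 mm in diameter, 215 mm high, the spout reaching 78 mm out; loose; origin under its centre.

How it is judged:
On the way, in this order (a step that is already met when the one before it is completed fails the run):
1. both bottles stand upright in the yellow tray (x of blue_bottle_mid in the frame of tray between -0.05 and 0.05 m and y of blue_bottle_mid in the frame of tray between -0.1 and 0.1 m and z of blue_bottle_mid in the frame of tray between 0.044 and 0.052 m and angle between each of blue_bottle_mid, orange_bottle_mid's own z axis and vertical below 0.1 rad and x of orange_bottle_mid in the frame of tray between -0.05 and 0.05 m and y of orange_bottle_mid in the frame of tray between -0.1 and 0.1 m and z of orange_bottle_mid in the frame of tray between 0.044 and 0.052 m), for 0.2 s.
2. the pipette lies in a notch of the rest, across both combs, with both bottles still standing in the tray (all of step 1 and x of pipette_mid in the frame of rest between -0.04 and 0.04 m and y of pipette_mid in the frame of rest between -0.04 and 0.04 m and z of pipette_mid in the frame of rest between 0.044 and 0.056 m and angle between the x axis of pipette_mid and the x axis of rest, either way round below 0.06 rad), for 0.2 s.
At the end, for the whole second after the job is handed in: Each bottle upright within 15 mm of where it stood at the start; pipette lying in a notch of both combs, parallel to the rest (0.06 rad), its axis 44 to 56 mm above the bench, its centre within 40 mm of the rest's middle along x and y; all released and at rest (distance of each of blue_bottle_mid, orange_bottle_mid from where it was at the start of the episode below 0.015 m and angle between each of blue_bottle_mid, orange_bottle_mid's own z axis and vertical below 0.1 rad and x of pipette_mid in the frame of rest between -0.04 and 0.04 m and y of pipette_mid in the frame of rest between -0.04 and 0.04 m and z of pipette_mid in the frame of rest between 0.044 and 0.056 m and angle between the x axis of pipette_mid and the x axis of rest, either way round below 0.06 rad and linear speed of each of blue_bottle, orange_bottle, pipette below 0.02 m/s); the robot touches nothing.
It fails at once if a bottle is tipped over by more than 0.6 rad (angle between any of blue_bottle_mid, orange_bottle_mid's own z axis and vertical above 0.6 rad).
It fails at once if the tube rack, tip box or wash bottle is shifted by more than 20 mm (distance of any of tube_rack, tip_box, wash_bottle from where it was at the start of the episode above 0.02 m).
It also fails if it takes over 125 s, if anything falls off the work surface, if the arm or the gripper's body presses on something with over 40 N, if the wrist force passes 120 N, or if a joint passes its speed limit or range.

## Working session

There is one attempt and no reset: what is moved stays moved. The work goes in short steps, Python scripts to look and compute and a tool call to move; the robot and the scene stay as the last step left them, time stands still between calls to the robot, and variables do not carry over. Pictures are saved under pics/ and viewed, about 12 in all and at most 16, crops included, and the job is handed in when it is done.

Besides the shell and the picture viewer there is one more tool, called after ">>>" by a JSON object that holds its "name" and its "arguments", one argument or row to a line. step_arm: Moves the arm, as the interface text tells. Its arguments: {"type":"object","properties":{"moves":{"type":"array"}},"required":["moves"]}

```bash
mkdir -p pics
cat > h.py <<'E'
import numpy as np, cv2
from workcell import manip, eyes
np.set_printoptions(precision=4,suppress=True)
def shot(cam,fn=None):
    im=eyes.get_image(cam)
    if fn: cv2.imwrite('pics/'+fn,im[:,:,::-1])
    return im
def ray(cam,uv):
    c=eyes.calibration(cam);T=np.array(c['cam_to_world'])
    p=cv2.undistortPoints(np.array([[uv]],float),np.array(c['mtx']),np.array(c['dist_coeffs']))[0,0]
    return T[:3,3],T[:3,:3]@np.array([p[0],p[1],1])
def atz(cam,uv,z):
    o,d=ray(cam,uv);return o+d*(z-o[2])/d[2]
def proj(cam,P):
    c=eyes.calibration(cam);T=np.linalg.inv(np.array(c['cam_to_world']))
    return cv2.projectPoints(np.array(P,float).reshape(-1,3),cv2.Rodrigues(T[:3,:3])[0],T[:3,3],np.array(c['mtx']),np.array(c['dist_coeffs']))[0][:,0]
def tri(c1,a,c2,b):
    o,d=ray(c1,a);p,e=ray(c2,b)
    s=np.linalg.lstsq(np.c_[d,-e],p-o,rcond=None)[0]
    x,y=o+d*s[0],p+e*s[1]; return (x+y)/2,np.linalg.norm(x-y)
E
python3 - <<'E'
from h import *
for c in('scene','top'):
    shot(c,c+'0.png'); print(c,np.array(eyes.calibration(c)['cam_to_world'])[:3,3])
    for n in 'blue_bottle_mid orange_bottle_mid pipette_mid canister rest tray tube_rack tip_box wash_bottle'.split():
        print(n,[(np.array(d['centre']).round(4),round(d['conf'],2)) for d in eyes.landmark_of(c,n)[:2]])
print(manip.state())
E
```

```text
scene [1.26   0.3366 0.6098]
blue_bottle_mid [(array([ 0.68  , -0.0975,  0.0422]), 0.78)]
orange_bottle_mid [(array([ 0.6665, -0.002 ,  0.0412]), 0.71)]
pipette_mid []
canister [(array([0.6603, 0.1762, 0.0014]), 0.75), (array([ 0.4363, -0.2096,  0.0002]), 0.45)]
rest [(array([ 0.4501,  0.1844, -0.0012]), 0.67)]
tray [(array([ 0.4353, -0.2111,  0.0006]), 0.58)]
tube_rack []
tip_box [(array([ 0.7742, -0.0512, -0.    ]), 0.8)]
wash_bottle [(array([ 0.4961, -0.4601,  0.0022]), 0.71)]
top [ 0.4753 -0.1324  1.0547]
blue_bottle_mid [(array([ 0.6819, -0.1016,  0.04  ]), 0.85)]
orange_bottle_mid [(array([0.6628, 0.003 , 0.045 ]), 0.78), (array([ 0.4387, -0.2085,  0.0025]), 0.57)]
pipette_mid [(array([ 0.6602, -0.3588, -0.0006]), 0.52)]
canister [(array([ 0.6593,  0.1777, -0.0011]), 0.76)]
rest [(array([ 0.4559,  0.1845, -0.0025]), 0.58)]
tray [(array([ 0.4403, -0.2072,  0.0006]), 0.74), (array([ 0.6637, -0.3586,  0.0011]), 0.24)]
tube_rack [(array([ 0.6629, -0.3623, -0.0007]), 0.93)]
tip_box [(array([ 0.7729, -0.0459,  0.005 ]), 0.6)]
wash_bottle [(array([ 0.4988, -0.461 , -0.0034]), 0.66)]
{'t': 1.0, 'joint_pos': array([-1.2166,  0.2999,  1.521 , -0.    ,  1.3207, -0.0666]), 'dq': array([-0.001 ,  0.0013, -0.0015,  0.0011, -0.0001, -0.0003]), 'joint_torque': array([ -0.0005, -54.3352, -36.1982,  -0.    ,   0.0006,  -0.    ]), 'tcp_pos': array([ 0.2247, -0.502 ,  0.2393]), 'tcp_rot': array([ 0.9779,  0.2089, -0.    ,  0.    ]), 'contact_force': array([ 0.2427,  0.395 , -0.3347]), 'ft_torque': array([-0.0271,  0.0278,  0.0072]), 'width': 0.08559555742425617}
```

```bash
ls pics
```

```text
scene0.png
top0.png
```

View pics/top0.png

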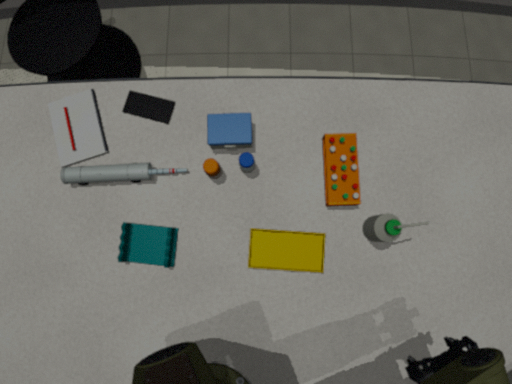

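View pics/scene0.png

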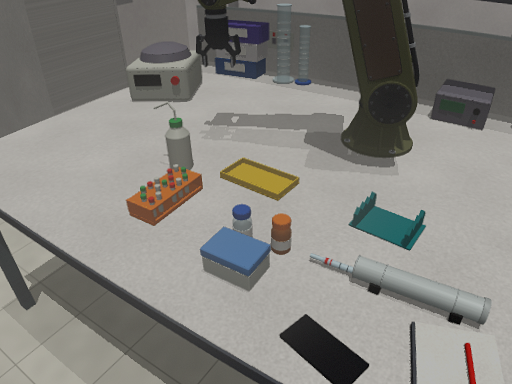

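The top view has orange cap at (211,168), blue cap (246,160), pipette end (188,171), canister mouth (150,172), rest (149,245) and tray (287,251). The scene view agrees. The tip box sits just beyond the blue bottle. Next I'll measure by colour from both views.

Run:
```python
from h import *
def blob(cam,im,h0,h1,s,v,near,r):
    hsv=cv2.cvtColor(im,cv2.COLOR_RGB2HSV)
    m=cv2.inRange(hsv,(h0,s,v),(h1,255,255)); k=np.zeros_like(m); cv2.circle(k,near,r,255,-1)
    m&=k; n,l,st,c=cv2.connectedComponentsWithStats(m); i=1+np.argmax(st[1:,4])
    ys,xs=np.where(l==i); return c[i],st[i],cv2.minAreaRect(np.c_[xs,ys].astype(np.float32))
I={c:cv2.cvtColor(cv2.imread(f'pics/{c}0.png'),cv2.COLOR_BGR2RGB) for c in('top','scene')}
for n,h,a,b in(('blue',(105,125),(246,160),(241,211)),('orange',(5,18),(211,168),(282,220))):
    p=blob('top',I['top'],*h,130,50,a,14);q=blob('scene',I['scene'],*h,150,60,b,13)
    print(n,p[0],p[1],q[0],q[1],'tri',tri('top',p[0],'scene',q[0]),'z.085',atz('top',p[0],.085))
for n,h,a,r,z in(('tray',(22,32),(287,251),50,.022),('rest',(80,98),(149,245),45,.006),('box',(100,120),(230,130),32,.067)):
    p=blob('top',I['top'],*h,90,50,a,r); bx=cv2.boxPoints(p[2])
    print(n,p[0],atz('top',p[0],z)); print(np.array([atz('top',b,z)[:2] for b in bx]))
for uv,z in(((150,172),.032),((62,174),.032),((188,171),.018),((160,172),.018)): print(uv,atz('top',uv,z))
c=np.hstack([cv2.resize(I['top'][140:210,50:200],None,fx=5,fy=5,interpolation=2)])
d=cv2.resize(I['scene'][240:330,300:490],None,fx=4,fy=4,interpolation=2)
o=np.zeros((710,760,3),np.uint8);o[:350,:750]=c;o[350:]=d; o=cv2.resize(o,(640,598));cv2.imwrite('pics/c1.png',o[:,:,::-1])
```

```text
blue [246.0774 159.8036] [239 153  15  15 168] [240. 205.] [239 205   3   1   3] tri (array([ 0.6786, -0.0983,  0.0955]), np.float64(0.0022633453378905957)) z.085 [ 0.6802 -0.097   0.085 ]
orange [210.8476 166.6905] [203 159  17  17 210] [281.0595 219.369 ] [272 214  19  12 168] tri (array([ 0.6618, -0.0024,  0.0826]), np.float64(0.0014179755042964231)) z.085 [ 0.6617 -0.0033  0.085 ]
tray [286.3495 250.1556] [ 0.4404 -0.2069  0.022 ]
[[ 0.3926 -0.0994]
 [ 0.5023 -0.1066]
 [ 0.488  -0.3161]
 [ 0.3784 -0.3072]]
rest [148.9523 244.346 ] [0.4536 0.1809 0.006 ]
[[0.4057 0.2465]
 [0.5158 0.235 ]
 [0.5014 0.1153]
 [0.3927 0.1275]]
box [229.3901 128.8184] [ 0.771 -0.05   0.067]
[[ 0.8137  0.0128]
 [ 0.8172 -0.108 ]
 [ 0.7286 -0.1112]
 [ 0.725   0.0079]]
(150, 172) [0.6572 0.177  0.032 ]
(62, 174) [0.6529 0.4421 0.032 ]
(188, 171) [0.6623 0.0709 0.018 ]
(160, 172) [0.6596 0.1519 0.018 ]
```

View pics/c1.png

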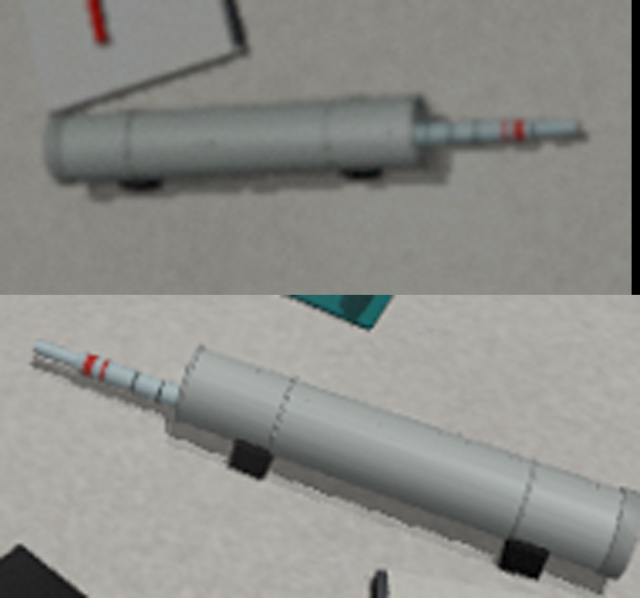

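The crop shows the canister axis close to -y, tilted about 1.5° towards +x, with the pipette along the same line (end near (188,170.4), mouth near (150,172)). The heights and sizes check out, so I start moving: turn the tool to yaw 0 and go towards the orange bottle.

>>> {"name": "step_arm", "arguments": {
  "moves": [
    [[0,0,1,0,0,0,1],[0,0,1,0,0,0,1],[0,0,1,0,0,0,1],[0,0,0,0.85,-1,0,1],[0,0,0,0.85,-1,0,1],[0,0,0,0.85,-1,0,1],[0,0,0,0.85,-1,0,1],[0,0,0,0.85,-1,0,1],[0,0,0,0.85,-1,0,1],[0,0,0,0.85,-1,0,1]]
  ]
}}

```text
t: 2.0
tcp_pos: [0.4099, -0.2903, 0.2391]
tcp_rot: [1.0, -0.012, 0.0, 0.0]
contact_force: [0.5, 0.6, 0.2]
width: 0.0853
```

```bash
cat > d.py <<'E'
# usage: d.py x y z yawdeg -> turn and shift still to do, in move units (shift in axes AFTER the turn)
import sys,numpy as np
from workcell import manip
from scipy.spatial.transform import Rotation as R
s=manip.state();r=R.from_quat(s['tcp_rot']);M=r.as_matrix();p=s['tcp_pos']
a=list(map(float,sys.argv[1:]))
yaw=np.degrees(np.arctan2(M[1,0],M[0,0]))
print('t',round(s['t'],2),'tcp',p.round(4),'yaw',yaw.round(2),'tilt z',M[:,2].round(4),'F',np.round(s['contact_force'],1),'w',round(s['width'],4),'q',np.round(s['joint_pos'],2))
if a:
    c,q=np.cos(np.radians(a[3])),np.sin(np.radians(a[3]))
    G=np.array([[c,q,0],[q,-c,0],[0,0,-1.]]);
    print('turn',((r.inv()*R.from_matrix(G)).as_rotvec(degrees=True)/8).round(2),'shift',(G.T@(np.array(a[:3])-p)/.03).round(2))
E
python3 d.py .663 -.001 .15 0
```

```text
t 2.0 tcp [ 0.4099 -0.2903  0.2391] yaw -1.34 tilt z [ 4.e-04 -8.e-04 -1.e+00] F [0.5 0.6 0.2] w 0.0853 q [-0.69  0.19  1.65 -0.    1.29  0.91]
turn [ 0.01 -0.   -0.17] shift [ 8.44 -9.64  2.97]
```

>>> {"name": "step_arm", "arguments": {
  "moves": [
    [[0,0,-0.17,0.84,-0.96,0.2,1],[0,0,0,0.84,-0.96,0.2,1],[0,0,0,0.84,-0.96,0.2,1],[0,0,0,0.84,-0.96,0.2,1],[0,0,0,0.84,-0.96,0.2,1],[0,0,0,0.84,-0.96,0.2,1],[0,0,0,0.84,-0.96,0.2,1],[0,0,0,0.84,-0.96,0.2,1],[0,0,0,0.84,-0.96,0.2,1],[0,0,0,0.84,-0.96,0.2,1]]
  ]
}}

```text
t: 3.0
tcp_pos: [0.6718, 0.0115, 0.1786]
tcp_rot: [1.0, 0.001, 0.002, 0.001]
contact_force: [-0.6, -0.3, 0.0]
width: 0.0852
```

```bash
python3 d.py .663 -.001 .036 0;python3 - <<'E'
from h import *
a=shot('top');b=shot('scene')
o=np.hstack([cv2.resize(a[120:220,160:290],(520,400)),cv2.resize(b[130:270,210:310],(286,400))])[:,:800]
cv2.imwrite('pics/c2.png',o[:,:,::-1])
E
```

```text
t 3.0 tcp [0.6718 0.0115 0.1786] yaw 0.11 tilt z [ 0.0041 -0.003  -1.    ] F [-0.6 -0.3  0. ] w 0.0852 q [-0.04  0.62  1.2  -0.    1.32  1.53]
turn [ 0.02 -0.03  0.01] shift [-0.29  0.42  4.75]
```

View pics/c2.png

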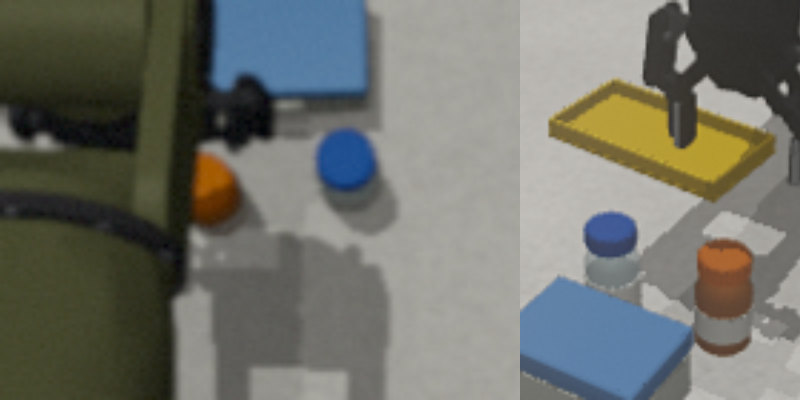

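The crop shows the fingers straddling the area above the orange bottle, with both bottles still in place. I centre first, then descend.

>>> {"name": "step_arm", "arguments": {
  "moves": [
    [[0,0,0,-0.29,0.42,0.3,1],[0,0,0,0,0,0.3,1],[0,0,0,0,0,0.8,1],[0,0,0,0,0,0.8,1],[0,0,0,0,0,0.5,1],[0,0,0,0,0,0,1]]
  ]
}}

```text
t: 3.7
tcp_pos: [0.6639, 0.0007, 0.0929]
tcp_rot: [1.0, 0.003, 0.002, 0.001]
contact_force: [0.4, 0.9, -0.2]
width: 0.0857
```

```bash
python3 d.py .663 -.001 .036 0
```

```text
t 3.7 tcp [0.6639 0.0007 0.0929] yaw 0.3 tilt z [ 0.0032 -0.0024 -1.    ] F [ 0.4  0.9 -0.2] w 0.0857 q [-0.05  0.69  1.3  -0.    1.15  1.51]
turn [ 0.02 -0.02  0.04] shift [-0.03  0.06  1.9 ]
```

>>> {"name": "step_arm", "arguments": {
  "moves": [
    [[0,0,0,-0.03,0.06,0.8,1],[0,0,0,0,0,0.8,1],[0,0,0,0,0,0.3,1],[0,0,0,0,0,0,1],[0,0,0,0,0,0,-1],[0,0,0,0,0,0,-1],[0,0,0,0,0,0,-1],[0,0,0,0,0,0,-1],[0,0,0,0,0,0,-1]]
  ]
}}

```text
t: 4.6
tcp_pos: [0.6675, -0.0016, 0.044]
tcp_rot: [1.0, 0.002, 0.008, 0.002]
contact_force: [0.8, 0.4, -0.9]
width: 0.044
```

```bash
python3 d.py .4436 -.159 .11 0
```

```text
t 4.6 tcp [ 0.6675 -0.0016  0.044 ] yaw 0.25 tilt z [ 0.0151 -0.003  -0.9999] F [ 0.8  0.4 -0.9] w 0.044 q [-0.06  0.75  1.32 -0.    1.06  1.51]
turn [ 0.02 -0.11  0.03] shift [-7.46  5.25 -2.2 ]
```

The tool stayed 8 mm high and tilted slightly, so the grip is on the shoulder (width 44). I open, level, go lower and grip again.

>>> {"name": "step_arm", "arguments": {
  "moves": [
    [[0,0,0,0,0,0,1],[0,0,0,0,0,0,1],[0,0,0,0,0,0,1],[0,0,0,0,0,0,1],[0,0,0,0,0,0,1]]
  ]
}}

```text
t: 5.1
tcp_pos: [0.6677, -0.0016, 0.0444]
tcp_rot: [1.0, 0.002, 0.008, 0.002]
contact_force: [-0.5, 0.6, 0.2]
width: 0.0856
```

```bash
python3 d.py .663 -.001 .036 0
```

```text
t 5.1 tcp [ 0.6677 -0.0016  0.0444] yaw 0.25 tilt z [ 0.0156 -0.0031 -0.9999] F [-0.5  0.6  0.2] w 0.0856 q [-0.06  0.75  1.32 -0.    1.06  1.51]
turn [ 0.02 -0.11  0.03] shift [-0.16 -0.02  0.28]
```

>>> {"name": "step_arm", "arguments": {
  "moves": [
    [[0.02,-0.11,0.03,-0.16,0,0.28,1],[0,0,0,0,0,0,1],[0,0,0,0,0,0,1]]
  ]
}}

```text
t: 5.4
tcp_pos: [0.6624, -0.0017, 0.0348]
tcp_rot: [1.0, -0.0, -0.001, 0.0]
contact_force: [0.6, 0.5, 0.1]
width: 0.0854
```

```bash
python3 d.py .663 -.001 .036 0
```

```text
t 5.4 tcp [ 0.6624 -0.0017  0.0348] yaw -0.01 tilt z [-0.0017 -0.     -1.    ] F [0.6 0.5 0.1] w 0.0854 q [-0.06  0.76  1.33 -0.    1.06  1.51]
turn [ 0.    0.01 -0.  ] shift [ 0.02 -0.02 -0.04]
```

Level at the right height; now grip and lift slightly.

>>> {"name": "step_arm", "arguments": {
  "moves": [
    [[0,0,0,0,0,0,-1],[0,0,0,0,0,0,-1],[0,0,0,0,0,0,-1],[0,0,0,0,0,0,-1],[0,0,0,0,0,0,-1],[0,0,0,0,0,0,-1]]
  ]
}}

```text
t: 6.0
tcp_pos: [0.6626, -0.0016, 0.0352]
tcp_rot: [1.0, -0.0, -0.001, -0.0]
contact_force: [0.4, -0.4, 0.2]
width: 0.0444
```

```bash
python3 d.py .4436 -.159 .11 0
```

```text
t 6.0 tcp [ 0.6626 -0.0016  0.0352] yaw -0.01 tilt z [-1.1e-03  1.0e-04 -1.0e+00] F [ 0.4 -0.4  0.2] w 0.0444 q [-0.06  0.76  1.32  0.    1.06  1.51]
turn [-0.    0.01 -0.  ] shift [-7.3   5.25 -2.49]
```

>>> {"name": "step_arm", "arguments": {
  "moves": [
    [[0,0,0,0,0,-0.3,-1],[0,0,0,0,0,-0.7,-1],[0,0,0,0,0,-0.8,-1],[0,0,0,-0.4,0.3,-0.5,-1],[0,0,0,-0.8,0.6,-0.1,-1],[0,0,0,-0.9,0.65,0,-1],[0,0,0,-0.9,0.65,0,-1],[0,0,0,-0.9,0.65,0,-1],[0,0,0,-0.9,0.65,0,-1],[0,0,0,-0.9,0.65,0,-1]]
  ]
}}

```text
t: 7.0
tcp_pos: [0.4873, -0.1281, 0.1146]
tcp_rot: [1.0, 0.002, 0.001, 0.001]
contact_force: [-0.0, -0.4, -0.5]
width: 0.0444
```

```bash
python3 d.py .4436 -.159 .11 0
```

```text
t 7.0 tcp [ 0.4873 -0.1281  0.1146] yaw 0.24 tilt z [ 0.0021 -0.0011 -1.    ] F [-0.  -0.4 -0.5] w 0.0444 q [-0.33  0.34  1.78 -0.    1.02  1.24]
turn [ 0.01 -0.02  0.03] shift [-1.46  1.03  0.15]
```

>>> {"name": "step_arm", "arguments": {
  "moves": [
    [[0,0,0,-0.7,0.5,0.1,-1],[0,0,0,-0.5,0.35,0.2,-1],[0,0,0,-0.1,0.05,0.4,-1],[0,0,0,0,0,0.5,-1],[0,0,0,0,0,0.3,-1],[0,0,0,0,0,0.0,-1]]
  ]
}}

```text
t: 7.6
tcp_pos: [0.446, -0.1579, 0.0705]
tcp_rot: [1.0, 0.0, 0.003, 0.001]
contact_force: [-1.2, 0.6, -1.3]
width: 0.0442
```

```bash
python3 d.py .4436 -.159 .0405 0
python3 - <<'E'
from h import *
b=shot('scene')
cv2.imwrite('pics/c3.png',cv2.resize(b[60:260,180:340],(480,600))[:,:,::-1])
E
```

```text
t 7.6 tcp [ 0.446  -0.1579  0.0705] yaw 0.04 tilt z [ 0.0058 -0.0029 -1.    ] F [-1.2  0.6 -1.3] w 0.0442 q [-0.42  0.35  1.89 -0.    0.89  1.15]
turn [ 0.02 -0.04  0.  ] shift [-0.08  0.04  1.  ]
```

View pics/c3.png

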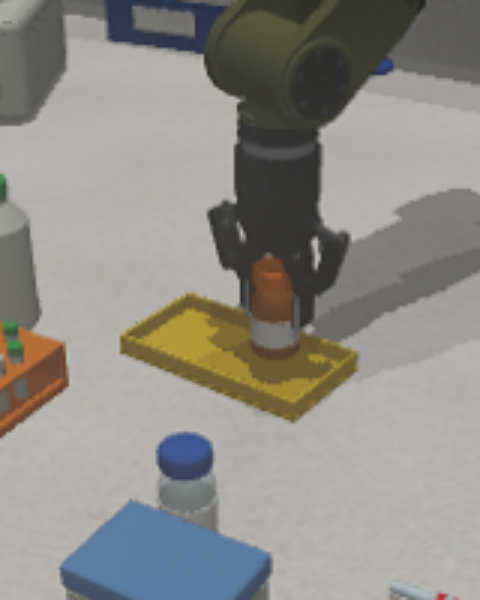

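The orange bottle is held upright above the right half of the tray. Lowering it.

>>> {"name": "step_arm", "arguments": {
  "moves": [
    [[0.02,-0.04,0,-0.08,0.04,0.4,-1],[0,0,0,0,0,0.4,-1],[0,0,0,0,0,0.15,-1],[0,0,0,0,0,0,-1]]
  ]
}}

```text
t: 8.05
tcp_pos: [0.4447, -0.1589, 0.0406]
tcp_rot: [1.0, 0.001, 0.001, 0.0]
contact_force: [0.0, 0.7, -1.5]
width: 0.0446
```

```bash
python3 d.py .4436 -.159 .0395 0
```

```text
t 8.05 tcp [ 0.4447 -0.1589  0.0406] yaw 0.11 tilt z [ 1.2e-03 -5.0e-04 -1.0e+00] F [ 0.   0.7 -1.5] w 0.0446 q [-0.42  0.41  1.91  0.    0.83  1.15]
turn [ 0.   -0.01  0.01] shift [-0.04  0.    0.04]
```

>>> {"name": "step_arm", "arguments": {
  "moves": [
    [[0,0,0,0,0,0.03,-1],[0,0,0,0,0,0,1],[0,0,0,0,0,0,1],[0,0,0,0,0,0,1],[0,0,0,0,0,0,1],[0,0,0,0,0,-0.5,1],[0,0,0,0,0,-0.9,1],[0,0,0,0,0,-0.9,1],[0,0,0,0,0,-0.9,1],[0,0,0,0,0,0,1]]
  ]
}}

```text
t: 9.05
tcp_pos: [0.4449, -0.159, 0.1404]
tcp_rot: [1.0, 0.001, 0.001, 0.001]
contact_force: [0.5, 0.5, -0.5]
width: 0.0856
```

```bash
python3 d.py .680 -.098 .12 0
```

```text
t 9.05 tcp [ 0.4449 -0.159   0.1404] yaw 0.11 tilt z [ 0.0026 -0.0011 -1.    ] F [ 0.5  0.5 -0.5] w 0.0856 q [-0.42  0.24  1.85  0.    1.05  1.15]
turn [ 0.01 -0.02  0.01] shift [ 7.84 -2.03  0.68]
```

>>> {"name": "step_arm", "arguments": {
  "moves": [
    [[0,0,0,0.5,-0.1,0,1],[0,0,0,0.95,-0.25,0.05,1],[0,0,0,0.95,-0.25,0.05,1],[0,0,0,0.95,-0.25,0.05,1],[0,0,0,0.95,-0.25,0.05,1],[0,0,0,0.95,-0.25,0.05,1],[0,0,0,0.95,-0.25,0.05,1],[0,0,0,0.95,-0.25,0.05,1],[0,0,0,0.6,-0.15,0,1],[0,0,0,0,0,0,1]]
  ]
}}

```text
t: 10.05
tcp_pos: [0.6846, -0.0956, 0.1243]
tcp_rot: [1.0, 0.0, -0.0, 0.0]
contact_force: [-1.0, -0.2, 0.8]
width: 0.0856
```

```bash
python3 d.py .680 -.098 .036 0
```

```text
t 10.05 tcp [ 0.6846 -0.0956  0.1243] yaw 0.03 tilt z [-3.e-04 -9.e-04 -1.e+00] F [-1.  -0.2  0.8] w 0.0856 q [-0.19  0.72  1.18 -0.    1.25  1.38]
turn [0.01 0.   0.  ] shift [-0.15  0.08  2.94]
```

>>> {"name": "step_arm", "arguments": {
  "moves": [
    [[0,0,0,-0.15,0.08,0.2,1],[0,0,0,0,0,0.7,1],[0,0,0,0,0,0.8,1],[0,0,0,0,0,0.8,1],[0,0,0,0,0,0.3,1],[0,0,0,0,0,0,1]]
  ]
}}

```text
t: 10.65
tcp_pos: [0.6746, -0.1004, 0.0347]
tcp_rot: [1.0, -0.001, -0.002, 0.0]
contact_force: [0.8, 0.0, 0.1]
width: 0.0853
```

```bash
python3 d.py .680 -.098 .0355 0
```

```text
t 10.65 tcp [ 0.6746 -0.1004  0.0347] yaw -0.08 tilt z [-3.6e-03 -6.0e-04 -1.0e+00] F [0.8 0.  0.1] w 0.0853 q [-0.2   0.8   1.25 -0.    1.09  1.37]
turn [ 0.    0.03 -0.01] shift [ 0.18 -0.08 -0.03]
```

>>> {"name": "step_arm", "arguments": {
  "moves": [
    [[0,0.03,0,0.18,-0.08,-0.03,1],[0,0,0,0,0,0,1],[0,0,0,0,0,0,-1],[0,0,0,0,0,0,-1],[0,0,0,0,0,0,-1],[0,0,0,0,0,0,-1],[0,0,0,0,0,0,-1],[0,0,0,0,0,0,-1]]
  ]
}}

```text
t: 11.45
tcp_pos: [0.6817, -0.0983, 0.0404]
tcp_rot: [1.0, -0.001, 0.003, 0.001]
contact_force: [-0.5, 0.5, 0.5]
width: 0.0441
```

```bash
python3 d.py .437 -.256 .11 0
```

```text
t 11.45 tcp [ 0.6817 -0.0983  0.0404] yaw -0.09 tilt z [ 0.0066 -0.0017 -1.    ] F [-0.5  0.5  0.5] w 0.0441 q [-0.2   0.8   1.24 -0.    1.1   1.38]
turn [ 0.01 -0.05 -0.01] shift [-8.16  5.26 -2.32]
```

>>> {"name": "step_arm", "arguments": {
  "moves": [
    [[0,-0.05,0,0,0,-0.3,-1],[0,0,0,0,0,-0.7,-1],[0,0,0,0,0,-0.8,-1],[0,0,0,-0.4,0.3,-0.5,-1],[0,0,0,-0.8,0.55,-0.1,-1],[0,0,0,-0.95,0.6,0,-1],[0,0,0,-0.95,0.6,0,-1],[0,0,0,-0.95,0.6,0,-1],[0,0,0,-0.95,0.6,0,-1],[0,0,0,-0.9,0.6,0,-1]]
  ]
}}

```text
t: 12.45
tcp_pos: [0.5003, -0.2149, 0.1203]
tcp_rot: [1.0, 0.002, -0.001, 0.001]
contact_force: [0.8, -0.7, -2.0]
width: 0.044
```

```bash
python3 d.py .437 -.256 .11 0
```

```text
t 12.45 tcp [ 0.5003 -0.2149  0.1203] yaw 0.18 tilt z [-0.0015 -0.0025 -1.    ] F [ 0.8 -0.7 -2. ] w 0.044 q [-0.47  0.42  1.66 -0.    1.07  1.1 ]
turn [0.02 0.01 0.02] shift [-2.11  1.37  0.34]
```

>>> {"name": "step_arm", "arguments": {
  "moves": [
    [[0,0,0,-0.85,0.55,0.1,-1],[0,0,0,-0.75,0.5,0.1,-1],[0,0,0,-0.25,0.2,0.2,-1],[0,0,0,0,0,0.4,-1],[0,0,0,0,0,0.5,-1],[0,0,0,0,0,0.3,-1],[0,0,0,0,0,0.0,-1]]
  ]
}}

```text
t: 13.15
tcp_pos: [0.4425, -0.2551, 0.0726]
tcp_rot: [1.0, 0.0, 0.0, 0.002]
contact_force: [-0.1, 0.4, -2.3]
width: 0.0438
```

```bash
python3 d.py .437 -.256 .0455 0
```

```text
t 13.15 tcp [ 0.4425 -0.2551  0.0726] yaw 0.02 tilt z [ 2.0e-04 -3.9e-03 -1.0e+00] F [-0.1  0.4 -2.3] w 0.0438 q [-0.59  0.42  1.79 -0.    0.93  0.98]
turn [ 0.03 -0.    0.  ] shift [-0.18  0.03  0.9 ]
```

>>> {"name": "step_arm", "arguments": {
  "moves": [
    [[0.03,0,0,-0.15,0.03,0.3,-1],[0,0,0,0,0,0.35,-1],[0,0,0,0,0,0.15,-1],[0,0,0,0,0,0,-1]]
  ]
}}

```text
t: 13.55
tcp_pos: [0.4387, -0.2553, 0.0467]
tcp_rot: [1.0, 0.001, 0.0, -0.0]
contact_force: [-0.3, -0.7, -1.6]
width: 0.0442
```

```bash
python3 d.py .437 -.256 .0444 0
```

```text
t 13.55 tcp [ 0.4387 -0.2553  0.0467] yaw 0.11 tilt z [ 4.e-04  7.e-04 -1.e+00] F [-0.3 -0.7 -1.6] w 0.0442 q [-0.6   0.46  1.8   0.    0.88  0.97]
turn [-0.   -0.    0.01] shift [-0.06  0.02  0.08]
```

>>> {"name": "step_arm", "arguments": {
  "moves": [
    [[0,0,0,0,0,0.07,-1],[0,0,0,0,0,0,-1],[0,0,0,0,0,0,1],[0,0,0,0,0,0,1],[0,0,0,0,0,0,1],[0,0,0,0,0,0,1]]
  ]
}}

```text
t: 14.15
tcp_pos: [0.4397, -0.2559, 0.0459]
tcp_rot: [1.0, 0.001, 0.001, 0.0]
contact_force: [0.2, 0.2, 0.0]
width: 0.0856
```

```bash
python3 d.py .437 -.256 .0444 0
```

```text
t 14.15 tcp [ 0.4397 -0.2559  0.0459] yaw 0.11 tilt z [ 0.0029 -0.001  -1.    ] F [0.2 0.2 0. ] w 0.0856 q [-0.6   0.46  1.8   0.    0.87  0.97]
turn [ 0.01 -0.02  0.01] shift [-0.09  0.    0.05]
```

>>> {"name": "step_arm", "arguments": {
  "moves": [
    [[0,0,0,0,0,-0.5,1],[0,0,0,0,0,-0.9,1],[0,0,0,0,0,-0.9,1],[0,0,0,0,0,-0.9,1],[0,0,-1,0,0,0,1],[0,0,-1,0,0,0,1],[0,0,-1,0,0,0,1],[0,0,-1,0,0,0,1],[0,0,-1,0,0,0,1],[0,0,-1,0,0,0,1]]
  ]
}}

```text
t: 15.15
tcp_pos: [0.4395, -0.2559, 0.1475]
tcp_rot: [0.907, 0.421, 0.002, 0.002]
contact_force: [0.1, -0.4, 0.1]
width: 0.0857
```

```bash
python3 d.py .6605 .152 .10 91.5
python3 - <<'E'
from h import *
b=shot('scene')
cv2.imwrite('pics/c4.png',cv2.resize(b[60:260,180:340],(480,600))[:,:,::-1])
for c in('scene','top'):
    if c=='top': shot(c)
    for n in('blue_bottle_mid','orange_bottle_mid','pipette_mid','canister'): print(c,n,[(np.array(d['centre']).round(4),round(d['conf'],2)) for d in eyes.landmark_of(c,n)[:1]])
E
```

```text
t 15.15 tcp [ 0.4395 -0.2559  0.1475] yaw 49.81 tilt z [ 0.005  -0.0024 -1.    ] F [ 0.1 -0.4  0.1] w 0.0857 q [-0.6   0.3   1.74  0.    1.09  0.1 ]
turn [ 0.04  0.   -5.21] shift [13.4   7.72  1.58]
scene blue_bottle_mid [(array([ 0.4381, -0.2549,  0.051 ]), 0.65)]
scene orange_bottle_mid [(array([ 0.4486, -0.1609,  0.0433]), 0.66)]
scene pipette_mid []
scene canister [(array([0.6602, 0.1791, 0.0006]), 0.83)]
top blue_bottle_mid []
top orange_bottle_mid []
top pipette_mid []
top canister [(array([0.658 , 0.1766, 0.0025]), 0.66)]
```

View pics/c4.png

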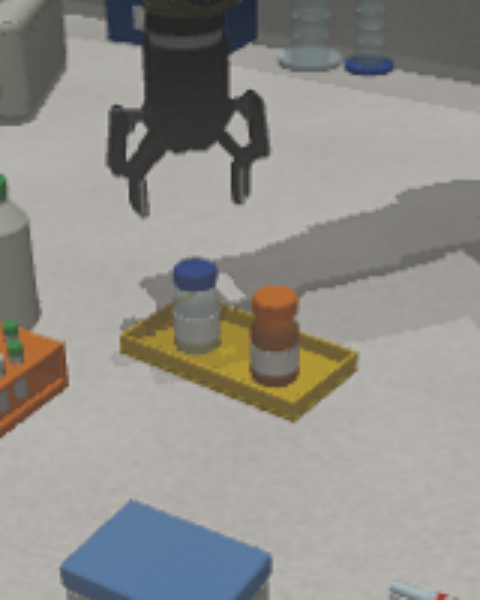

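Both bottles stand upright inside the tray. Next I turn the jaws across the pipette and move to the mouth.

>>> {"name": "step_arm", "arguments": {
  "moves": [
    [[0,0,-1,0,0,0,1],[0,0,-1,0,0,0,1],[0,0,-1,0,0,0,1],[0,0,-1,0,0,0,1],[0,0,-1,0,0,0,1],[0,0,-0.2,0.5,0.3,0,1],[0,0,0,0.95,0.55,0,1],[0,0,0,0.95,0.55,0,1],[0,0,0,0.95,0.55,0,1],[0,0,0,0.95,0.55,0,1]]
  ]
}}

```text
t: 16.65
tcp_pos: [0.5108, -0.123, 0.1475]
tcp_rot: [0.695, 0.719, 0.001, 0.003]
contact_force: [0.8, -0.5, 0.5]
width: 0.0853
```

```bash
python3 d.py .6605 .152 .10 91.5
```

```text
t 16.65 tcp [ 0.5108 -0.123   0.1475] yaw 91.91 tilt z [ 0.0049 -0.0028 -1.    ] F [ 0.8 -0.5  0.5] w 0.0853 q [-0.31  0.34  1.7  -0.    1.1  -0.34]
turn [0.03 0.02 0.05] shift [9.03 5.23 1.58]
```

>>> {"name": "step_arm", "arguments": {
  "moves": [
    [[0.03,0.02,0.05,0.95,0.55,0.1,1],[0,0,0,0.95,0.55,0.1,1],[0,0,0,0.95,0.55,0.1,1],[0,0,0,0.95,0.55,0.1,1],[0,0,0,0.95,0.55,0.1,1],[0,0,0,0.95,0.55,0.1,1],[0,0,0,0.95,0.55,0.1,1],[0,0,0,0.95,0.55,0.1,1],[0,0,0,0.5,0.3,0.1,1],[0,0,0,0,0,0,1]]
  ]
}}

```text
t: 17.65
tcp_pos: [0.6512, 0.1382, 0.1186]
tcp_rot: [0.7, 0.714, 0.0, 0.0]
contact_force: [-0.1, -0.5, 0.5]
width: 0.0857
```

```bash
python3 d.py .6605 .152 .013 91.5;python3 - <<'E'
from h import *
b=shot('scene');x0,y0=300,200
o=cv2.resize(b[y0:300,x0:420],(720,600))
for P in((.6605,.152,.018),(.664,.072,.018),(.6575,.177,.018),(.6575,.177,.056)):
    u=proj('scene',P)[0]; cv2.circle(o,(int((u[0]-x0+.5)*6),int((u[1]-y0+.5)*6)),4,(255,0,255),1)
cv2.imwrite('pics/c5.png',o[:,:,::-1])
E
```

```text
t 17.65 tcp [0.6512 0.1382 0.1186] yaw 91.19 tilt z [ 6.e-04 -3.e-04 -1.e+00] F [-0.1 -0.5  0.5] w 0.0857 q [ 0.15  0.67  1.27 -0.    1.2   0.13]
turn [ 0.    0.   -0.04] shift [0.45 0.32 3.52]
```

View pics/c5.png

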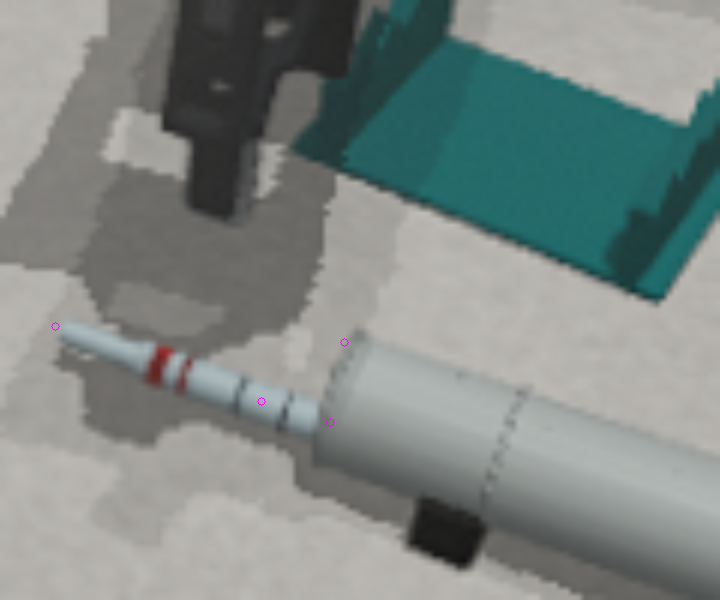

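My projected marks lie on the pipette and the mouth to within about 3 mm, with the grip point mid-body at crop pixel (262,402). Descending.

>>> {"name": "step_arm", "arguments": {
  "moves": [
    [[0,0,0,0.45,0.32,0.3,1],[0,0,0,0,0,0.5,1],[0,0,0,0,0,0.7,1],[0,0,0,0,0,0.7,1],[0,0,0,0,0,0.6,1],[0,0,0,0,0,0.1,1],[0,0,0,0,0,0,1]]
  ]
}}

```text
t: 18.4
tcp_pos: [0.6585, 0.144, 0.0285]
tcp_rot: [0.702, 0.712, -0.001, 0.0]
contact_force: [0.3, 0.5, -0.5]
width: 0.0855
```

```bash
python3 d.py .6605 .152 .013 91.5
```

```text
t 18.4 tcp [0.6585 0.144  0.0285] yaw 90.75 tilt z [-1.0e-04 -1.5e-03 -1.0e+00] F [ 0.3  0.5 -0.5] w 0.0855 q [ 0.16  0.79  1.29 -0.    1.06  0.15]
turn [-0.    0.01 -0.09] shift [0.26 0.07 0.52]
```

>>> {"name": "step_arm", "arguments": {
  "moves": [
    [[0,0,-0.09,0.26,0.07,0.2,1],[0,0,0,0,0,0.25,1],[0,0,0,0,0,0.05,1],[0,0,0,0,0,0,1]]
  ]
}}

```text
t: 18.8
tcp_pos: [0.6616, 0.152, 0.0149]
tcp_rot: [0.698, 0.716, 0.001, 0.001]
contact_force: [-0.7, -0.1, -0.3]
width: 0.0857
```

```bash
python3 d.py .6605 .152 .013 91.5
```

```text
t 18.8 tcp [0.6616 0.152  0.0149] yaw 91.5 tilt z [ 0.0032 -0.001  -1.    ] F [-0.7 -0.1 -0.3] w 0.0857 q [ 0.17  0.82  1.27 -0.    1.04  0.15]
turn [ 0.02  0.01 -0.  ] shift [ 0.   -0.04  0.06]
```

>>> {"name": "step_arm", "arguments": {
  "moves": [
    [[0,0,0,0,-0.03,0.08,1],[0,0,0,0,0,0,-1],[0,0,0,0,0,0,-1],[0,0,0,0,0,0,-1],[0,0,0,0,0,0,-1],[0,0,0,0,0,0,-1],[0,0,0,0,0,0,-1],[0,0,0,0,0,0,-1]]
  ]
}}

```text
t: 19.6
tcp_pos: [0.6611, 0.152, 0.0135]
tcp_rot: [0.698, 0.716, 0.001, 0.002]
contact_force: [-0.1, -0.1, -0.5]
width: 0.0115
```

```bash
python3 d.py .6666 -.085 .016 91.5
```

```text
t 19.6 tcp [0.6611 0.152  0.0135] yaw 91.5 tilt z [ 4.7e-03 -8.0e-04 -1.0e+00] F [-0.1 -0.1 -0.5] w 0.0115 q [ 0.17  0.82  1.28 -0.    1.04  0.15]
turn [ 0.03  0.01 -0.  ] shift [-7.9  -0.02 -0.08]
```

>>> {"name": "step_arm", "arguments": {
  "moves": [
    [[0,0,0,0,0,-0.15,-1],[0,0,0,-0.3,0,0,-1],[0,0,0,-0.5,0,0,-1],[0,0,0,-0.6,0,0,-1],[0,0,0,-0.6,0,0,-1],[0,0,0,-0.3,0,0,-1]]
  ]
}}

```text
t: 20.2
tcp_pos: [0.6627, 0.077, 0.0183]
tcp_rot: [0.698, 0.716, 0.001, 0.002]
contact_force: [0.1, 0.2, -1.2]
width: 0.0117
```

```bash
python3 d.py .667 -.09 .018 91.5;python3 - <<'E'
from h import *
b=shot('scene')
cv2.imwrite('pics/c6.png',cv2.resize(b[180:300,240:420],(750,500))[:,:,::-1])
E
```

```text
t 20.2 tcp [0.6627 0.077  0.0183] yaw 91.52 tilt z [ 0.0044 -0.0011 -1.    ] F [ 0.1  0.2 -1.2] w 0.0117 q [ 0.06  0.79  1.32 -0.    1.03  0.04]
turn [0.03 0.01 0.  ] shift [-5.57 -0.    0.01]
```

View pics/c6.png

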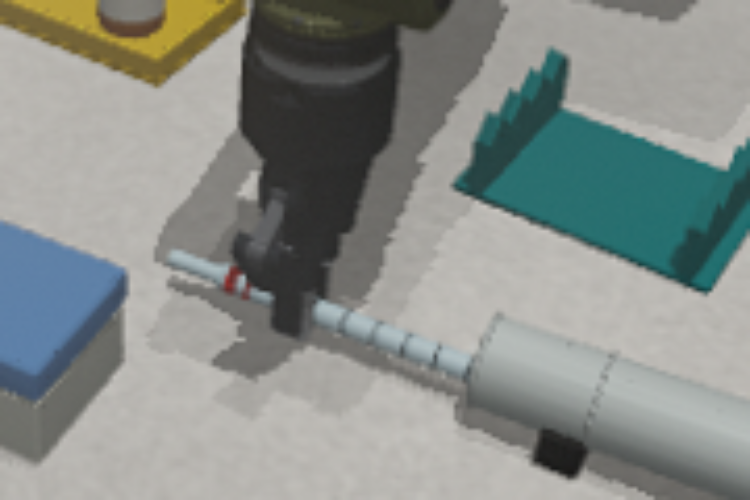

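The pipette is held level and coming out, and the mouthpiece clears the tip box. Continuing the draw.

>>> {"name": "step_arm", "arguments": {
  "moves": [
    [[0,0,0,-0.5,0,0,-1],[0,0,0,-0.7,0,0,-1],[0,0,0,-0.7,0,0,-1],[0,0,0,-0.7,0,0,-1],[0,0,0,-0.7,0,0,-1],[0,0,0,-0.7,0,0,-1],[0,0,0,-0.7,0,0,-1],[0,0,0,-0.5,0,0,-1],[0,0,0,-0.1,0,0,-1]]
  ]
}}

```text
t: 21.15
tcp_pos: [0.6665, -0.0943, 0.0184]
tcp_rot: [0.698, 0.716, 0.001, 0.002]
contact_force: [-0.9, 0.2, -0.9]
width: 0.0118
```

```bash
python3 d.py .667 -.09 .018 91.5;python3 - <<'E'
from h import *
b=shot('scene')
cv2.imwrite('pics/c7.png',cv2.resize(b[160:310,200:420],(792,540))[:,:,::-1])
E
```

```text
t 21.15 tcp [ 0.6665 -0.0943  0.0184] yaw 91.51 tilt z [ 0.0045 -0.0014 -1.    ] F [-0.9  0.2 -0.9] w 0.0118 q [-0.19  0.8   1.3  -0.    1.04 -0.22]
turn [0.03 0.01 0.  ] shift [0.14 0.02 0.01]
```

View pics/c7.png

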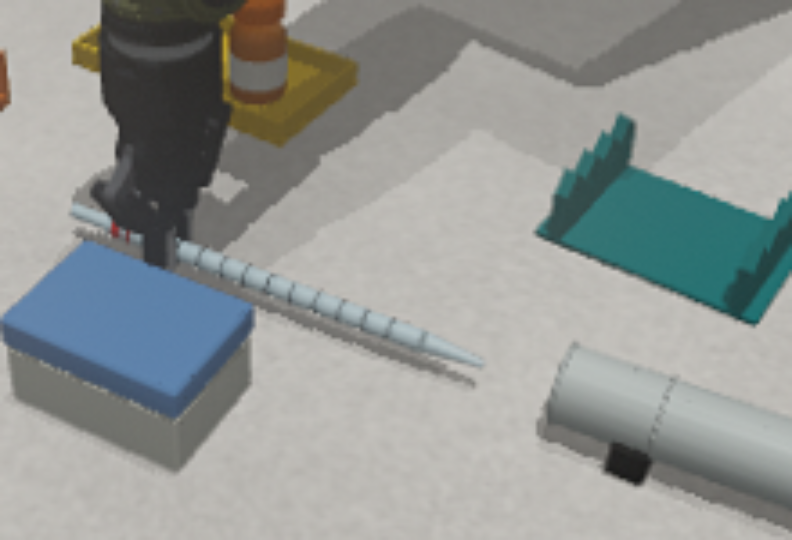

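The pipette is fully out, level, with its tip at crop pixel (483,362). I check its ends, then overlay the rest model in both views.

Run:
```python
from h import *
a=atz('scene',(220,218.3),.02);b=atz('scene',(334.2,260.6),.02);print(a,b,np.linalg.norm(a-b),(a+b)/2)
c=np.array([.4540,.1825]);th=np.radians(83.4);u=np.array([np.cos(th),np.sin(th)]);v=np.array([-u[1],u[0]])
out=[]
for cam,(x0,x1,y0,y1),k in(('top',(105,195,210,280),6),('scene',(330,440,180,260),6)):
    im=shot(cam); o=cv2.resize(im[y0:y1,x0:x1],None,fx=k,fy=k)
    for x in(-65,65):
        for y,z in((-28,40),(0,40),(28,40),(-42,54),(-14,54),(14,54),(42,54)):
            p=np.r_[c+(x*u+y*v)/1000,z/1000]; q=proj(cam,p)[0]
            cv2.circle(o,(int((q[0]-x0+.5)*k),int((q[1]-y0+.5)*k)),3,(255,0,255) if z==40 else (255,255,0),1)
    for x in(-80,80):
        for y in(-56,56):
            q=proj(cam,np.r_[c+(x*u+y*v)/1000,.006])[0]; cv2.circle(o,(int((q[0]-x0+.5)*k),int((q[1]-y0+.5)*k)),4,(255,0,0),1)
    out.append(o)
w=max(o.shape[1] for o in out)
o=np.vstack([cv2.copyMakeBorder(o,0,0,0,w-o.shape[1],cv2.BORDER_CONSTANT) for o in out]);o=cv2.resize(o,None,fx=.66,fy=.66,interpolation=cv2.INTER_AREA);print(o.shape)
cv2.imwrite('pics/c8.png',o[:,:,::-1])
```

```text
[ 0.6669 -0.1727  0.02  ] [0.656  0.1292 0.02  ] 0.3020729863639568 [ 0.6615 -0.0217  0.02  ]
(594, 436, 3)
```

View pics/c8.png

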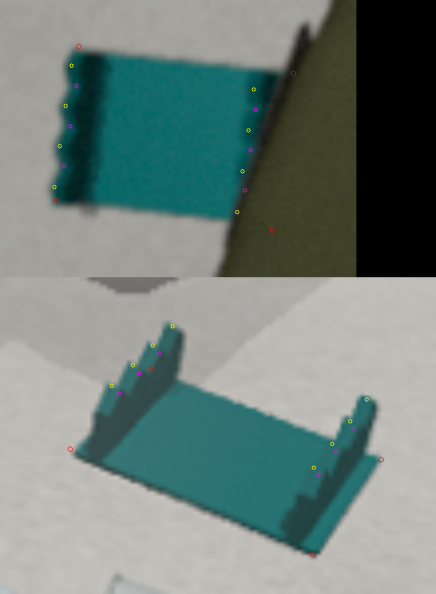

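The base and teeth marks match within about 1 px in the scene view and 1.5 px in the top view, so I nudge the rest centre to (0.4525, 0.185). The pipette measures 302 mm and its midpoint is 72 mm from the grip. Next: lift, turn and carry.

>>> {"name": "step_arm", "arguments": {
  "moves": [
    [[0,0,0,0,0,-0.3,-1],[0,0,0,0,0,-0.6,-1],[0,0,0,0,0,-0.7,-1],[0,0,0,0,0,-0.7,-1],[0,0,0,0,0,-0.3,-1],[0,0,0.5,0,0,0,-1],[0,0,0.5,0,0,0,-1],[0,0,0,0,0,0,-1]]
  ]
}}

```text
t: 22.1
tcp_pos: [0.6675, -0.0864, 0.1078]
tcp_rot: [0.745, 0.667, 0.003, 0.004]
contact_force: [0.1, -0.5, -1.0]
width: 0.0117
```

```bash
python3 d.py .4424 .0976 .098 83
```

```text
t 22.1 tcp [ 0.6675 -0.0864  0.1078] yaw 83.74 tilt z [ 0.0098 -0.0017 -1.    ] F [ 0.1 -0.5 -1. ] w 0.0117 q [-0.18  0.69  1.26  0.    1.18 -0.07]
turn [0.07 0.   0.09] shift [ 5.17 -8.19  0.33]
```

>>> {"name": "step_arm", "arguments": {
  "moves": [
    [[0.07,0,0.09,0.3,-0.4,0,-1],[0,0,0,0.55,-0.85,0,-1],[0,0,0,0.55,-0.85,0,-1],[0,0,0,0.55,-0.85,0,-1],[0,0,0,0.55,-0.85,0,-1],[0,0,0,0.55,-0.85,0,-1],[0,0,0,0.55,-0.85,0,-1],[0,0,0,0.55,-0.85,0,-1],[0,0,0,0.5,-0.8,0,-1],[0,0,0,0.2,-0.4,0,-1]]
  ]
}}

```text
t: 23.1
tcp_pos: [0.4501, 0.0903, 0.1092]
tcp_rot: [0.741, 0.671, 0.0, 0.001]
contact_force: [0.1, -0.2, -0.8]
width: 0.012
```

```bash
python3 d.py .4424 .0976 .075 83
```

```text
t 23.1 tcp [0.4501 0.0903 0.1092] yaw 84.34 tilt z [ 1.7e-03 -5.0e-04 -1.0e+00] F [ 0.1 -0.2 -0.8] w 0.012 q [ 0.12  0.26  1.9  -0.    0.97  0.22]
turn [0.01 0.   0.17] shift [ 0.21 -0.28  1.14]
```

>>> {"name": "step_arm", "arguments": {
  "moves": [
    [[0,0,0.17,0.2,-0.25,0.3,-1],[0,0,0,0,0,0.4,-1],[0,0,0,0,0,0.3,-1],[0,0,0,0,0,0,-1]]
  ]
}}

```text
t: 23.5
tcp_pos: [0.4434, 0.0975, 0.0785]
tcp_rot: [0.747, 0.665, 0.001, 0.001]
contact_force: [-0.6, 0.1, 0.9]
width: 0.012
```

```bash
python3 d.py .4424 .0976 .0455 83;python3 - <<'E'
from h import *
a=shot('top');b=shot('scene')
o=np.hstack([cv2.resize(a[200:290,90:200],(440,360)),cv2.resize(b[160:260,310:420],(396,360))])[:,:800]
cv2.imwrite('pics/c9.png',cv2.resize(b[140:260,290:440],(750,600))[:,:,::-1])
E
```

```text
t 23.5 tcp [0.4434 0.0975 0.0785] yaw 83.36 tilt z [ 3.8e-03 -4.0e-04 -1.0e+00] F [-0.6  0.1  0.9] w 0.012 q [ 0.14  0.3   1.94 -0.    0.9   0.25]
turn [ 0.03 -0.    0.05] shift [-0.   -0.03  1.1 ]
```

View pics/c9.png

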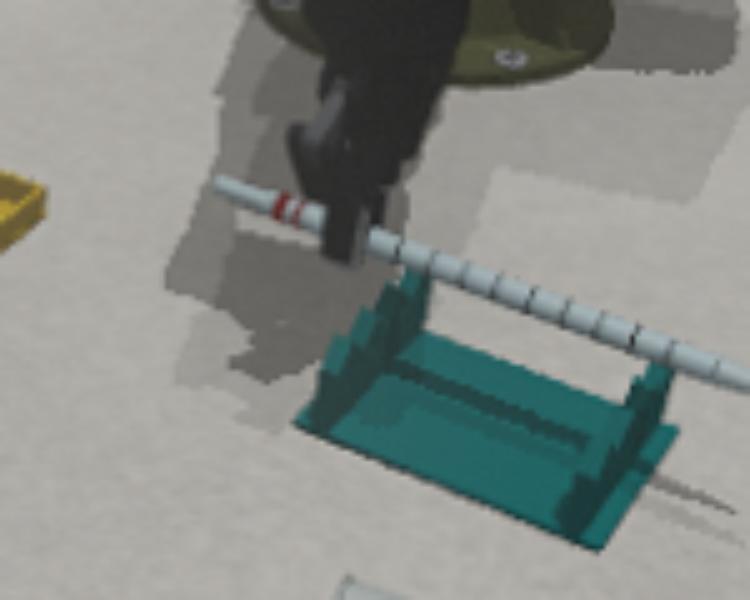

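The pipette is level, parallel to the rest, and above the combs. Lowering.

>>> {"name": "step_arm", "arguments": {
  "moves": [
    [[0.03,0,0.05,0,-0.03,0.3,-1],[0,0,0,0,0,0.35,-1],[0,0,0,0,0,0.25,-1],[0,0,0,0,0,0,-1]]
  ]
}}

```text
t: 24.0
tcp_pos: [0.4438, 0.097, 0.0504]
tcp_rot: [0.75, 0.662, 0.001, 0.0]
contact_force: [0.1, -0.7, -0.4]
width: 0.0115
```

```bash
python3 d.py .4424 .0976 .0455 83;python3 - <<'E'
from h import *
b=shot('scene')
cv2.imwrite('pics/c10.png',cv2.resize(b[160:250,310:430],(800,600))[:,:,::-1])
E
```

```text
t 24.0 tcp [0.4438 0.097  0.0504] yaw 82.86 tilt z [ 1.2e-03  4.0e-04 -1.0e+00] F [ 0.1 -0.7 -0.4] w 0.0115 q [0.13 0.36 1.95 0.   0.83 0.26]
turn [ 0.01 -0.   -0.02] shift [ 0.01 -0.05  0.16]
```

View pics/c10.png

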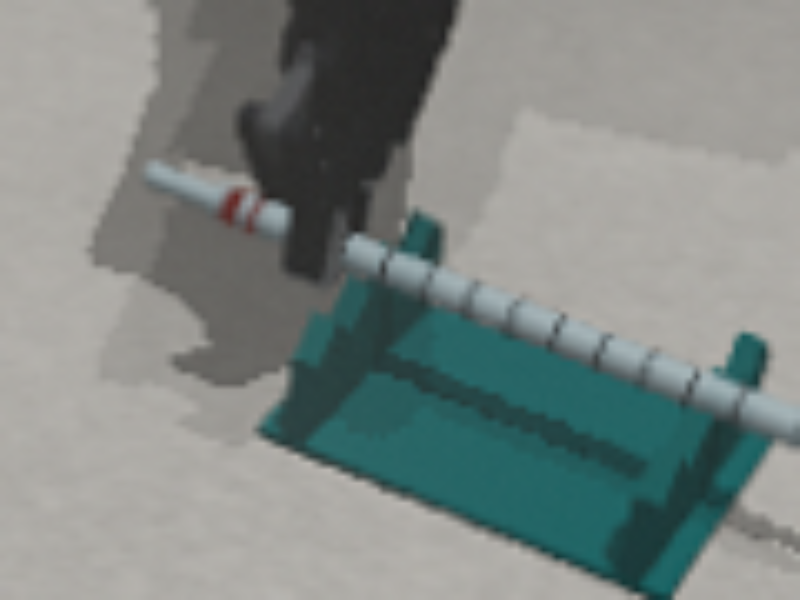

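Run:
```python
from h import *
c=np.array([.4525,.185]);th=np.radians(83.4);u=np.array([np.cos(th),np.sin(th)]);v=np.array([-u[1],u[0]])
for uv in((369.3,199.3),(420.2,219.3)):
    p=atz('scene',uv,.055)[:2]-c; print('rest frame x,y mm',1e3*p@u,1e3*p@v)
```

```text
rest frame x,y mm -59.28777822934885 2.283940124624393
rest frame x,y mm 72.31192971068475 1.4389980069855275
```

The pipette lies within about 2 mm of the centre notch line at both combs. Lower the last 5 mm and release.

>>> {"name": "step_arm", "arguments": {
  "moves": [
    [[0,0,0,0,-0.03,0.15,-1],[0,0,0,0,0,0,-1],[0,0,0,0,0,0,-1]]
  ]
}}

```text
t: 24.35
tcp_pos: [0.4434, 0.0973, 0.0465]
tcp_rot: [0.75, 0.662, 0.001, 0.001]
contact_force: [-1.1, -0.5, -0.5]
width: 0.0118
```

```bash
python3 d.py .4424 .0976 .0455 83
```

```text
t 24.35 tcp [0.4434 0.0973 0.0465] yaw 82.88 tilt z [ 2.7e-03  6.0e-04 -1.0e+00] F [-1.1 -0.5 -0.5] w 0.0118 q [0.14 0.36 1.95 0.   0.82 0.26]
turn [ 0.02 -0.01 -0.02] shift [ 0.01 -0.03  0.03]
```

>>> {"name": "step_arm", "arguments": {
  "moves": [
    [[0,0,0,0,0,0.05,-1],[0,0,0,0,0,0,-1],[0,0,0,0,0,0,1],[0,0,0,0,0,0,1],[0,0,0,0,0,0,1],[0,0,0,0,0,0,1],[0,0,0,0,0,-0.3,1],[0,0,0,0,0,-0.8,1],[0,0,0,0,0,-0.9,1],[0,0,0,0,0,-0.9,1]]
  ]
}}

```text
t: 25.35
tcp_pos: [0.4416, 0.097, 0.1338]
tcp_rot: [0.75, 0.662, -0.001, -0.001]
contact_force: [0.3, 0.5, 0.1]
width: 0.0854
```

```bash
python3 d.py .4390 -.2555 .15 0;python3 - <<'E'
from h import *
b=shot('scene')
cv2.imwrite('pics/c11.png',cv2.resize(b[160:250,310:430],(800,600))[:,:,::-1])
for n in('blue_bottle_mid','orange_bottle_mid','pipette_mid'): print(n,[(np.array(d['centre']).round(4),round(d['conf'],2)) for d in eyes.landmark_of('scene',n)[:1]])
E
```

```text
t 25.35 tcp [0.4416 0.097  0.1338] yaw 82.87 tilt z [-2.9e-03 -1.0e-04 -1.0e+00] F [0.3 0.5 0.1] w 0.0854 q [0.14 0.21 1.9  0.   1.03 0.26]
turn [-1.000e-02  2.000e-02  1.036e+01] shift [-0.09 11.75 -0.54]
blue_bottle_mid [(array([ 0.4348, -0.2534,  0.0479]), 0.67)]
orange_bottle_mid [(array([ 0.4461, -0.1628,  0.0499]), 0.67)]
pipette_mid [(array([0.4468, 0.168 , 0.051 ]), 0.84)]
```

View pics/c11.png

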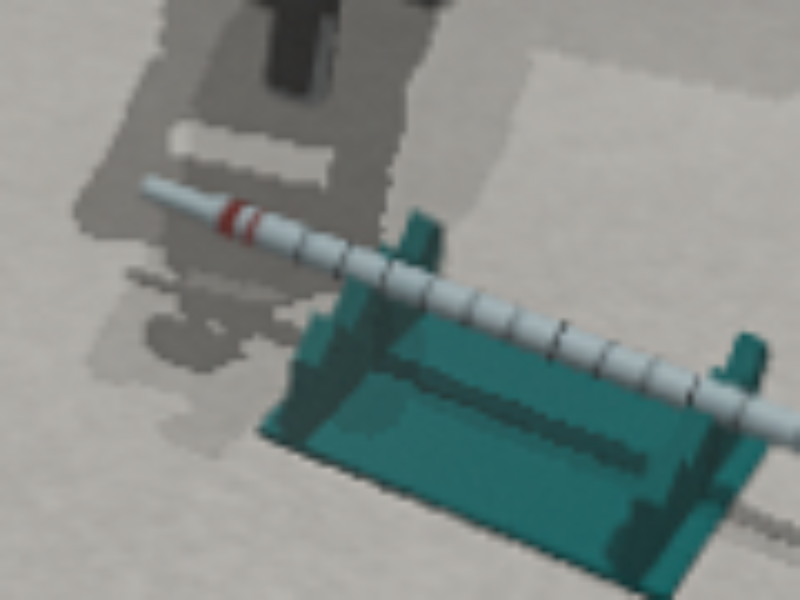

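The pipette lies in the centre notch of both combs; the network puts its centre 17 mm from the rest's middle, at z = 0.051. Both bottles are still in the tray. I turn back to yaw 0 and fetch the orange bottle.

>>> {"name": "step_arm", "arguments": {
  "moves": [
    [[0,0,1,0,0,0,1],[0,0,1,0,0,0,1],[0,0,1,0,0,0,1],[0,0,1,0,0,0,1],[0,0,1,0,0,0,1],[0,0,1,0,0,0,1],[0,0,1,0,0,0,1],[0,0,1,0,0,0,1],[0,0,1,0,0,0,1],[0,0,1,0,0,0,1]]
  ]
}}

```text
t: 26.55
tcp_pos: [0.4366, 0.0963, 0.1237]
tcp_rot: [1.0, -0.002, -0.01, 0.001]
contact_force: [0.7, 0.4, -0.1]
width: 0.0851
```

```bash
python3 d.py .4447 -.159 .14 0
```

```text
t 26.55 tcp [0.4366 0.0963 0.1237] yaw -0.22 tilt z [-0.0196 -0.0024 -0.9998] F [ 0.7  0.4 -0.1] w 0.0851 q [0.13 0.22 1.91 0.   1.02 1.71]
turn [ 0.02  0.14 -0.03] shift [ 0.27  8.51 -0.54]
```

>>> {"name": "step_arm", "arguments": {
  "moves": [
    [[0.02,0.14,-0.03,0.2,0.2,-0.3,1],[0,0,0,0,0.8,-0.2,1],[0,0,0,0,1,0,1],[0,0,0,0,1,0,1],[0,0,0,0,1,0,1],[0,0,0,0,1,0,1],[0,0,0,0,1,0,1],[0,0,0,0,1,0,1],[0,0,0,0,1,0,1],[0,0,0,0,0.3,0,1]]
  ]
}}

```text
t: 27.55
tcp_pos: [0.4472, -0.1652, 0.1392]
tcp_rot: [1.0, 0.024, 0.002, 0.001]
contact_force: [-1.1, 0.2, 0.1]
width: 0.0854
```

```bash
python3 d.py .4447 -.159 .04 0.1
```

```text
t 27.55 tcp [ 0.4472 -0.1652  0.1392] yaw 2.76 tilt z [ 0.0033 -0.0013 -1.    ] F [-1.1  0.2  0.1] w 0.0854 q [-0.43  0.25  1.84  0.    1.05  1.09]
turn [ 0.01 -0.02  0.33] shift [-0.08 -0.21  3.31]
```

>>> {"name": "step_arm", "arguments": {
  "moves": [
    [[0,0,0.33,-0.08,-0.2,0,1],[0,0,0,0,0,0.5,1],[0,0,0,0,0,0.5,1],[0,0,0,0,0,0,1]]
  ]
}}

```text
t: 27.95
tcp_pos: [0.4444, -0.1612, 0.1087]
tcp_rot: [1.0, 0.006, 0.002, 0.001]
contact_force: [-0.0, 0.6, 0.2]
width: 0.0859
```

```bash
python3 d.py .4447 -.159 .04 0.1
```

```text
t 27.95 tcp [ 0.4444 -0.1612  0.1087] yaw 0.74 tilt z [ 0.0048 -0.0019 -1.    ] F [-0.   0.6  0.2] w 0.0859 q [-0.43  0.29  1.87  0.    0.98  1.13]
turn [ 0.01 -0.03  0.08] shift [ 0.01 -0.07  2.29]
```

>>> {"name": "step_arm", "arguments": {
  "moves": [
    [[0.01,-0.03,0.08,0.01,-0.07,0.4,1],[0,0,0,0,0,0.8,1],[0,0,0,0,0,0.7,1],[0,0,0,0,0,0.3,1],[0,0,0,0,0,0,1]]
  ]
}}

```text
t: 28.45
tcp_pos: [0.4459, -0.1585, 0.0413]
tcp_rot: [1.0, 0.004, 0.001, 0.001]
contact_force: [0.7, -0.5, 1.3]
width: 0.0853
```

```bash
python3 d.py .4447 -.159 .04 0.1
```

```text
t 28.45 tcp [ 0.4459 -0.1585  0.0413] yaw 0.45 tilt z [ 0.0028 -0.0015 -1.    ] F [ 0.7 -0.5  1.3] w 0.0853 q [-0.42  0.41  1.9  -0.    0.83  1.14]
turn [ 0.01 -0.02  0.04] shift [-0.04  0.02  0.04]
```

>>> {"name": "step_arm", "arguments": {
  "moves": [
    [[0,0,0,0,0,0,-1],[0,0,0,0,0,0,-1],[0,0,0,0,0,0,-1],[0,0,0,0,0,0,-1],[0,0,0,0,0,0,-1],[0,0,0,0,0,-0.3,-1],[0,0,0,0,0,-0.7,-1],[0,0,0,0,0,-0.8,-1],[0,0,0,0,0,-0.6,-1],[0,0,0,0,0,0,-1]]
  ]
}}

```text
t: 29.45
tcp_pos: [0.4466, -0.1586, 0.1211]
tcp_rot: [1.0, 0.004, 0.003, 0.002]
contact_force: [-0.4, -0.0, -1.2]
width: 0.0439
```

```bash
python3 d.py .6638 -.0016 .11 0.1
```

```text
t 29.45 tcp [ 0.4466 -0.1586  0.1211] yaw 0.5 tilt z [ 0.0067 -0.0032 -1.    ] F [-0.4 -0.  -1.2] w 0.0439 q [-0.42  0.27  1.86 -0.    1.    1.14]
turn [ 0.02 -0.05  0.05] shift [ 7.25 -5.22  0.37]
```

>>> {"name": "step_arm", "arguments": {
  "moves": [
    [[0.02,-0.05,0.05,0.4,-0.3,0,-1],[0,0,0,0.85,-0.6,0,-1],[0,0,0,0.85,-0.6,0,-1],[0,0,0,0.85,-0.6,0,-1],[0,0,0,0.85,-0.6,0,-1],[0,0,0,0.85,-0.6,0,-1],[0,0,0,0.85,-0.6,0,-1],[0,0,0,0.85,-0.6,0,-1],[0,0,0,0.5,-0.35,0,-1],[0,0,0,0,0,0,-1]]
  ]
}}

```text
t: 30.45
tcp_pos: [0.6566, -0.0064, 0.1128]
tcp_rot: [1.0, -0.0, -0.004, -0.0]
contact_force: [0.1, -0.1, -2.7]
width: 0.0439
```

```bash
python3 d.py .6638 -.0016 .0375 0.1
```

```text
t 30.45 tcp [ 0.6566 -0.0064  0.1128] yaw -0.03 tilt z [-8.1e-03  4.0e-04 -1.0e+00] F [ 0.1 -0.1 -2.7] w 0.0439 q [-0.07  0.66  1.3  -0.    1.19  1.51]
turn [-0.    0.06 -0.02] shift [ 0.24 -0.16  2.51]
```

>>> {"name": "step_arm", "arguments": {
  "moves": [
    [[0,0.06,0,0.24,-0.16,0.2,-1],[0,0,0,0,0,0.6,-1],[0,0,0,0,0,0.6,-1],[0,0,0,0,0,0.4,-1],[0,0,0,0,0,0,-1]]
  ]
}}

```text
t: 30.95
tcp_pos: [0.6625, -0.0021, 0.0531]
tcp_rot: [1.0, -0.001, -0.001, -0.0]
contact_force: [0.2, -0.0, -1.1]
width: 0.0442
```

```bash
python3 d.py .6638 -.0016 .0375 0.1
```

```text
t 30.95 tcp [ 0.6625 -0.0021  0.0531] yaw -0.1 tilt z [-1.7e-03  5.0e-04 -1.0e+00] F [ 0.2 -0.  -1.1] w 0.0442 q [-0.06  0.74  1.32  0.    1.09  1.51]
turn [-0.    0.01 -0.02] shift [ 0.04 -0.02  0.52]
```

>>> {"name": "step_arm", "arguments": {
  "moves": [
    [[0,0,0,0.04,-0.02,0.2,-1],[0,0,0,0,0,0.2,-1],[0,0,0,0,0,0.05,-1],[0,0,0,0,0,0,-1]]
  ]
}}

```text
t: 31.35
tcp_pos: [0.6643, -0.002, 0.04]
tcp_rot: [1.0, -0.001, 0.0, -0.0]
contact_force: [0.1, -0.5, -1.8]
width: 0.0442
```

```bash
python3 d.py .6638 -.0016 .0375 0.1
```

```text
t 31.35 tcp [ 0.6643 -0.002   0.04  ] yaw -0.14 tilt z [ 4.e-04  3.e-04 -1.e+00] F [ 0.1 -0.5 -1.8] w 0.0442 q [-0.06  0.76  1.32  0.    1.06  1.51]
turn [-0.   -0.   -0.03] shift [-0.02 -0.01  0.08]
```

>>> {"name": "step_arm", "arguments": {
  "moves": [
    [[0,0,0,0,0,0.08,-1],[0,0,0,0,0,0,-1],[0,0,0,0,0,0,1],[0,0,0,0,0,0,1],[0,0,0,0,0,0,1],[0,0,0,0,0,0,1],[0,0,0,0,0,-0.5,1],[0,0,0,0,0,-0.9,1],[0,0,0,0,0,-0.9,1],[0,0,0,0,0,-0.9,1]]
  ]
}}

```text
t: 32.35
tcp_pos: [0.6638, -0.002, 0.1394]
tcp_rot: [1.0, -0.001, -0.0, -0.0]
contact_force: [0.0, 0.4, 0.2]
width: 0.0854
```

```bash
python3 d.py .4392 -.2555 .14 0.1
```

```text
t 32.35 tcp [ 0.6638 -0.002   0.1394] yaw -0.14 tilt z [-9.e-04  4.e-04 -1.e+00] F [0.  0.4 0.2] w 0.0854 q [-0.06  0.64  1.26  0.    1.24  1.51]
turn [-0.    0.01 -0.03] shift [-7.5   8.44 -0.02]
```

>>> {"name": "step_arm", "arguments": {
  "moves": [
    [[0,0,0,-0.45,0.5,-0.1,1],[0,0,0,-0.88,1,0,1],[0,0,0,-0.88,1,0,1],[0,0,0,-0.88,1,0,1],[0,0,0,-0.88,1,0,1],[0,0,0,-0.88,1,0,1],[0,0,0,-0.88,1,0,1],[0,0,0,-0.88,1,0,1],[0,0,0,-0.7,0.75,0,1],[0,0,0,-0.1,0.1,0,1]]
  ]
}}

```text
t: 33.35
tcp_pos: [0.4357, -0.2602, 0.1577]
tcp_rot: [1.0, 0.0, 0.01, 0.003]
contact_force: [-0.1, 0.7, -0.5]
width: 0.0855
```

```bash
python3 d.py .4392 -.2555 .0455 0.1
```

```text
t 33.35 tcp [ 0.4357 -0.2602  0.1577] yaw 0.05 tilt z [ 0.0193 -0.0052 -0.9998] F [-0.1  0.7 -0.5] w 0.0855 q [-0.61  0.28  1.75  0.01  1.1   0.95]
turn [ 0.04 -0.14 -0.01] shift [ 0.12 -0.16  3.74]
```

>>> {"name": "step_arm", "arguments": {
  "moves": [
    [[0.04,-0.14,0,0.12,-0.16,0.2,1],[0,0,0,0,0,0.6,1],[0,0,0,0,0,0.6,1],[0,0,0,0,0,0,1]]
  ]
}}

```text
t: 33.75
tcp_pos: [0.442, -0.2537, 0.1168]
tcp_rot: [1.0, 0.0, -0.0, 0.0]
contact_force: [-0.1, 0.4, 0.2]
width: 0.0855
```

```bash
python3 d.py .4392 -.2555 .0455 0.1
```

```text
t 33.75 tcp [ 0.442  -0.2537  0.1168] yaw 0.04 tilt z [-2.e-04 -8.e-04 -1.e+00] F [-0.1  0.4  0.2] w 0.0855 q [-0.59  0.35  1.76 -0.    1.03  0.98]
turn [ 0.01  0.   -0.01] shift [-0.09  0.06  2.38]
```

>>> {"name": "step_arm", "arguments": {
  "moves": [
    [[0,0,0,-0.09,0.06,0.3,1],[0,0,0,0,0,0.7,1],[0,0,0,0,0,0.8,1],[0,0,0,0,0,0.5,1],[0,0,0,0,0,0,1]]
  ]
}}

```text
t: 34.25
tcp_pos: [0.4424, -0.2539, 0.0473]
tcp_rot: [1.0, 0.002, 0.001, 0.001]
contact_force: [1.0, 0.4, 0.6]
width: 0.0855
```

```bash
python3 d.py .4392 -.2555 .0445 0.1
```

```text
t 34.25 tcp [ 0.4424 -0.2539  0.0473] yaw 0.28 tilt z [ 0.0016 -0.0025 -1.    ] F [1.  0.4 0.6] w 0.0855 q [-0.59  0.46  1.8  -0.    0.88  0.97]
turn [ 0.02 -0.01  0.02] shift [-0.11  0.05  0.09]
```

>>> {"name": "step_arm", "arguments": {
  "moves": [
    [[0,0,0,-0.1,0.05,0.15,1],[0,0,0,0,0,0,1],[0,0,0,0,0,0,-1],[0,0,0,0,0,0,-1],[0,0,0,0,0,0,-1],[0,0,0,0,0,0,-1],[0,0,0,0,0,0,-1]]
  ]
}}

```text
t: 34.95
tcp_pos: [0.4409, -0.2561, 0.0462]
tcp_rot: [1.0, 0.003, 0.003, 0.003]
contact_force: [-0.8, 0.8, -1.4]
width: 0.044
```

```bash
python3 d.py .4392 -.2555 .0445 0.1
```

```text
t 34.95 tcp [ 0.4409 -0.2561  0.0462] yaw 0.32 tilt z [ 0.0057 -0.0052 -1.    ] F [-0.8  0.8 -1.4] w 0.044 q [-0.6   0.46  1.8  -0.    0.87  0.97]
turn [ 0.04 -0.04  0.03] shift [-0.06 -0.02  0.06]
```

>>> {"name": "step_arm", "arguments": {
  "moves": [
    [[0,0,0,0,0,-0.3,-1],[0,0,0,0,0,-0.7,-1],[0,0,0,0,0,-0.8,-1],[0,0,0,0,0,-0.5,-1],[0.03,-0.04,0.03,0.5,-0.3,0,-1],[0,0,0,0.9,-0.58,0,-1],[0,0,0,0.9,-0.58,0,-1],[0,0,0,0.9,-0.58,0,-1],[0,0,0,0.9,-0.58,0,-1],[0,0,0,0.9,-0.58,0,-1]]
  ]
}}

```text
t: 35.95
tcp_pos: [0.5931, -0.1581, 0.1237]
tcp_rot: [1.0, -0.002, 0.0, 0.001]
contact_force: [-0.4, -0.8, -1.8]
width: 0.0439
```

```bash
python3 d.py .683 -.0985 .11 0.1
```

```text
t 35.95 tcp [ 0.5931 -0.1581  0.1237] yaw -0.24 tilt z [ 3.0e-04 -1.4e-03 -1.0e+00] F [-0.4 -0.8 -1.8] w 0.0439 q [-0.32  0.55  1.45 -0.    1.14  1.26]
turn [ 0.01 -0.   -0.04] shift [ 3.   -1.98  0.46]
```

>>> {"name": "step_arm", "arguments": {
  "moves": [
    [[0,0,0,0.8,-0.55,0,-1],[0,0,0,0.8,-0.55,0,-1],[0,0,0,0.6,-0.4,0,-1],[0,0,0,0.4,-0.3,0,-1],[0,0,0,0,0,0.1,-1],[0,0,0,0,0,0,-1]]
  ]
}}

```text
t: 36.55
tcp_pos: [0.6757, -0.0987, 0.1223]
tcp_rot: [1.0, -0.0, -0.0, 0.001]
contact_force: [-0.5, -0.5, -1.3]
width: 0.0442
```

```bash
python3 d.py .683 -.0985 .042 0.1
```

```text
t 36.55 tcp [ 0.6757 -0.0987  0.1223] yaw -0.02 tilt z [-4.0e-04 -1.1e-03 -1.0e+00] F [-0.5 -0.5 -1.3] w 0.0442 q [-0.2   0.7   1.21 -0.    1.23  1.37]
turn [ 0.01  0.   -0.01] shift [ 0.24 -0.    2.68]
```

>>> {"name": "step_arm", "arguments": {
  "moves": [
    [[0,0,0,0.24,0,0.2,-1],[0,0,0,0,0,0.6,-1],[0,0,0,0,0,0.6,-1],[0,0,0,0,0,0.5,-1],[0,0,0,0,0,0,-1]]
  ]
}}

```text
t: 37.05
tcp_pos: [0.6825, -0.1016, 0.0635]
tcp_rot: [1.0, -0.002, -0.0, 0.001]
contact_force: [-0.2, 0.5, -1.5]
width: 0.044
```

```bash
python3 d.py .683 -.0985 .042 0.1
```

```text
t 37.05 tcp [ 0.6825 -0.1016  0.0635] yaw -0.2 tilt z [-2.0e-04 -1.4e-03 -1.0e+00] F [-0.2  0.5 -1.5] w 0.044 q [-0.2   0.78  1.22 -0.    1.14  1.37]
turn [ 0.01  0.   -0.04] shift [ 0.02 -0.1   0.72]
```

>>> {"name": "step_arm", "arguments": {
  "moves": [
    [[0,0,0,0.02,-0.1,0.25,-1],[0,0,0,0,0,0.25,-1],[0,0,0,0,0,0.1,-1],[0,0,0,0,0,0,-1]]
  ]
}}

```text
t: 37.45
tcp_pos: [0.6837, -0.099, 0.0456]
tcp_rot: [1.0, -0.002, 0.001, 0.001]
contact_force: [-1.0, 0.6, -1.7]
width: 0.0437
```

```bash
python3 d.py .683 -.0985 .042 0.1
```

```text
t 37.45 tcp [ 0.6837 -0.099   0.0456] yaw -0.23 tilt z [ 0.0015 -0.0018 -1.    ] F [-1.   0.6 -1.7] w 0.0437 q [-0.2   0.8   1.22 -0.    1.11  1.38]
turn [ 0.01 -0.01 -0.04] shift [-0.02 -0.02  0.12]
```

>>> {"name": "step_arm", "arguments": {
  "moves": [
    [[0,0,0,-0.02,0,0.1,-1],[0,0,0,0,0,0,-1]]
  ]
}}

```text
t: 37.65
tcp_pos: [0.6833, -0.099, 0.043]
tcp_rot: [1.0, -0.002, 0.001, 0.001]
contact_force: [-0.2, 0.8, -1.6]
width: 0.0441
```

```bash
python3 d.py .683 -.0985 .042 0.1
```

```text
t 37.65 tcp [ 0.6833 -0.099   0.043 ] yaw -0.23 tilt z [ 0.0024 -0.0019 -1.    ] F [-0.2  0.8 -1.6] w 0.0441 q [-0.2   0.81  1.22 -0.    1.11  1.38]
turn [ 0.01 -0.02 -0.04] shift [-0.01 -0.02  0.03]
```

Release, rise, then back off clear of the view.

>>> {"name": "step_arm", "arguments": {
  "moves": [
    [[0,0,0,0,0,0.03,-1],[0,0,0,0,0,0,1],[0,0,0,0,0,0,1],[0,0,0,0,0,0,1],[0,0,0,0,0,0,1],[0,0,0,0,0,-0.4,1],[0,0,0,0,0,-0.8,1],[0,0,0,0,0,-0.9,1],[0,0,0,0,0,-1,1],[0,0,0,0,0,-1,1]]
  ]
}}

```text
t: 38.65
tcp_pos: [0.682, -0.0986, 0.1697]
tcp_rot: [1.0, -0.002, -0.001, 0.001]
contact_force: [0.3, -0.6, 0.4]
width: 0.0852
```

>>> {"name": "step_arm", "arguments": {
  "moves": [
    [[0,0,0,-1,0.5,-0.3,1],[0,0,0,-1,0.5,-0.3,1],[0,0,0,-1,0.5,0,1],[0,0,0,-1,0.5,0,1],[0,0,0,-1,0.5,0,1],[0,0,0,-1,0.5,0,1],[0,0,0,-1,0.5,0,1],[0,0,0,-1,0.5,0,1],[0,0,0,0,0,0,1],[0,0,0,0,0,0,1]]
  ]
}}

```text
t: 39.65
tcp_pos: [0.4345, -0.2216, 0.2031]
tcp_rot: [1.0, -0.001, 0.01, 0.005]
contact_force: [-0.6, 0.3, 0.9]
width: 0.0853
```

```bash
python3 d.py
python3 - <<'E'
from h import *
im={c:shot(c,c+'1.png') for c in('scene','top')}
for c in im:
    for n in 'blue_bottle_mid orange_bottle_mid pipette_mid tube_rack tip_box wash_bottle'.split():
        print(c,n,[(np.array(d['centre']).round(4),round(d['conf'],2)) for d in eyes.landmark_of(c,n)[:1]])
    # pixel centroids of caps, start vs now
    old=cv2.imread(f'pics/{c}0.png')
    for nm,h,near in(('blue',(105,125),{'top':(246,160),'scene':(241,211)}),('orange',(5,18),{'top':(211,168),'scene':(282,222)})):
        r=[]
        for q in(old,im[c][:,:,::-1].copy()):
            m=cv2.inRange(cv2.cvtColor(q,cv2.COLOR_BGR2HSV),(h[0],130,50),(h[1],255,255));k=np.zeros_like(m);cv2.circle(k,near[c],13,255,-1)
            r.append(np.argwhere(m&k).mean(0)[::-1])
        print(c,nm,r[0],r[1])
E
```

```text
t 39.65 tcp [ 0.4345 -0.2216  0.2031] yaw -0.16 tilt z [ 0.0198 -0.0092 -0.9998] F [-0.6  0.3  0.9] w 0.0853 q [-0.55  0.18  1.75  0.    1.18  1.02]
scene blue_bottle_mid [(array([ 0.6828, -0.0987,  0.0441]), 0.96)]
scene orange_bottle_mid [(array([ 0.4519,  0.185 , -0.002 ]), 0.71)]
scene pipette_mid [(array([0.4512, 0.1677, 0.0509]), 0.84)]
scene tube_rack [(array([ 0.6624, -0.3568, -0.0015]), 0.63)]
scene tip_box [(array([ 0.7737, -0.0473, -0.0014]), 0.58)]
scene wash_bottle [(array([ 0.4964, -0.4582,  0.0033]), 0.96)]
scene blue [241.2661 209.25  ] [240.1575 209.0551]
scene orange [280.928  221.9167] [280.0375 222.1723]
top blue_bottle_mid [(array([ 0.6793, -0.0982,  0.0416]), 0.84)]
top orange_bottle_mid [(array([0.6648, 0.0001, 0.0451]), 0.66)]
top pipette_mid [(array([0.4516, 0.1713, 0.0482]), 0.81)]
top tube_rack []
top tip_box [(array([ 0.7744, -0.0479,  0.001 ]), 0.81)]
top wash_bottle [(array([ 0.501 , -0.4608, -0.0019]), 0.74)]
top blue [246.0774 159.8036] [247.0178 159.8107]
top orange [210.8476 166.6905] [211.4085 166.2113]
```

View pics/scene1.png

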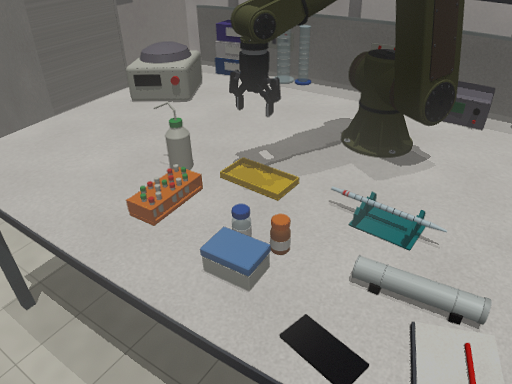

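The bottles stand upright, with caps at (241,211) and (281,221), within about 1 px (roughly 3 mm) of where they started. The pipette is in the rest and the bystanders have not moved. Handing in.

```bash
python3 -c "
from workcell import manip
print(manip.finish_job())"
```

```text
the job is handed in; nothing more can be done
None
```

I moved both bottles into the tray and laid the pipette in the middle notch of the rest. Then I stood each bottle back on its starting spot and handed the job in at about 40 s. No verdict was reported.

- **Bottles:** Both stand upright. Their caps are within about 1 px, roughly 3 mm, of where they were at the start in both views.
- **Pipette:** It lies across both combs, axis about 50 mm above the bench. Its centre is about 15 mm from the rest's middle along its length, and it looks parallel to the rest.
- **Tube rack, tip box and wash bottle:** None has moved measurably. In the last check the top view did not find the tube rack, so that one rests on the scene camera alone.
- **Robot:** It was clear of everything at the end.

**First grip:** My first grip on the orange bottle landed too high, on the shoulder. I opened, lowered and gripped again before lifting it.

**False detection:** In the last check the scene camera's network reported the orange bottle at the rest. I took this as false because the cap pixels and the top view both put it on its spot, about (0.665, 0.000).

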